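Tip the upright slide box down in its tray and dock it

ROBOT

A 6-joint arm with a two-finger parallel gripper is mounted at the origin on a cart in front of the work surface, level with it; the furniture and walls round the work are solid. World frame = base frame: x ahead of the robot, y to its left, z up, the work surface at z = 0. Lengths are in mm, angles in degrees, forces in N, time in s.
With the tool pointing down it reaches from about 350 to 850 mm from the base axis. Payload 8.1 kg.
Tool frame: the origin (TCP) lies at the very end of the fingers, on their centre line; the grasp point (between the pads) lies 19 mm behind it (r.grasp_offset is the distance from the TCP to the grasp point, in mm); z points along the fingers, y is the line along which they close (so a half turn about z gives the same grasp; the last joint's range is limited). The gripper opens to 85 mm and grips with 20 to 120 N. Pads are 22 mm wide; open, the fingers measure 114 mm over their backs; the gripper's body (76 mm by 85 mm) begins 54 mm behind the grasp point. The pads swing forward as they close: fully open they stand 13 mm farther back than shut.
Start: joints at [-71.757, 7.471, 85.268, -0, 87.261, -4.893], TCP at [235.769, -551.741, 231.292] pointing down, gripper open.
Joint ranges: [-169.43, 169.43], [-51.17, 129.36], [1.28, 143.12], [-76.62, 256.62], [0, 156.53], [-152.29, 152.29]. Speed limits (degrees/s): [136.94, 136.94, 159.86, 180, 180, 180].

INTERFACE

Orientations are given as [roll, pitch, yaw] about the fixed x, y, z axes, in that order (R = Rz(yaw) Ry(pitch) Rx(roll)).
In Python, from bench import r gives the robot as it stands.
- The arm moves only by the tool carry_out, never from a script. Its argument "commands" is a list of rows, each an object with "jaw": the finger opening in m, from 0 to 0.0854; "translation": the shift along the tool's x, y, z in m, a list of three; "spin": the turn about the tool's z in rad. A call has exactly 8 rows; each row shifts and turns the commanded pose from where the row before left it, along the tool's axes as they then stand; what a row does not reach is not made up. A row lasts 1/12 s, in which the tool goes at most 41.7 mm and 7.16 degrees, less where a joint would pass 70% of its speed; a pose out of reach is approached as far as the arm can. A call is refused whole if a number of a shift passes 0.0417 or a number of a turn 0.125, either way. A call with a gripper value outside its range is refused whole. The fingers move at their own pace and stop on an object; "squeeze" is the grip in N (left out, the last holds). Time passes only in rows, so rows that do not move let the fingers close, or fill a call up. It gives the time, the measured TCP pose, the force, the opening and the grip force at its end, in the units of the state.
- r.sense(): the state, without advancing time (a new reading comes with each control period).
- r.snapshot(name): name is "side" or "top"; returns a dict with "pixels" (480x640x3 uint8, blue, green, red), "K" (3x3 intrinsics, pixels), "dist_coeffs" ([k1, k2, p1, p2, k3] as OpenCV has them; the pictures are not rectified), "extrinsics" (4x4, takes a point from camera to world coordinates). Camera axes: x right, y down, z forward; pixel columns grow to the right and rows downward; lengths in mm; the calibration is good to about 2 mm. A picture is of the moment at which its call begins. There is no depth.
- r.hand_in(): hands the job in; it is judged then, once.
Trained networks look in a picture, given as the dict that the camera call returned (one of the last four; its "shot" number tells which), for a name from the list of things; names that differ only in an ending like _2 or _b are one class to them, and where a whole thing is asked for, a point or a joint stands for the part that bears it (a point fixed in the world has none). Each returns a list of dicts, best first, with "score" (0 to 1); they miss things now and then, are a little off and sometimes report something else, mostly with a low value. They report only what shows in the picture. A call takes as long as a camera call. They do not tell look-alikes from the thing itself.
- r.spot_in(picture, target): "xy" ([column, row] in pixels, amid what is visible of it).
- r.regions_of(picture, target): "pixels" (480x640 bool, what is visible of it) and "xy" ([column, row] in pixels, amid what is visible of it).
- r.landmark_of(picture, target): "xy" ([column, row] in pixels: a listed point, or the origin of a listed thing).
The state is a dict: "time": time; "joint_pos": joint angles; "qd": joint speeds; "joint_efforts": joint torques, N m; "tool_pos": TCP position; "tcp_rot": TCP orientation; "ft_force": force on the tool from outside, world axes, zero at the start; "wrist_torque": the same for the moment, N m; "finger_gap": finger opening in mm; "grip_force": force on a finger pad.
Only numpy, scipy, OpenCV 4.12 (cv2) and the standard library are available. Lean on these libraries where they do the work, as an engineer would, in place of code of your own. Each camera call takes 0.05 s, during which the arm holds its last target. There are 200 camera calls.

TASK

One of the two slide boxes was left standing on its end in its tray. Without gripping or lifting it, push it over with the fingertips so that it falls forward along the tray and lies flat on its base, lid up; then push it along the tray until its end is fully home against the tray's end wall, and leave it there. Do not disturb the slide box that is already docked in the other tray, the vials or the bottle.

Things in the scene. Friction and masses are not known exactly. Their poses are not given: they have to be found in the camera images.
- tray_a: grey docking tray holding the standing slide box, fixed. Origin: channel centre, worktop level; +x runs along the channel to the closed end, roughly away from the robot (yaw within 0.3). Channel 210 long (x -105 to 105), 60 wide; near end (x -105) open. Floor top at 4; side walls 4 thick, 14 high, 28 high in the last 26 before the end wall. The two trays look alike and may be on either side
- tray_a_stop (a point): middle of the inner face of tray_a's end wall, at the tray's x = 105 mm, 20.5 mm above the worktop; the end wall is 28 mm high. Axes as the tray
- tray_b: the other tray, alike in every way, in which a slide box lies docked; same frame as tray_a
- standing_box: white slide box, 97 x 35 x 33 mm, about 60 g. Origin: centre of its base; y along its length, z out of the lid (lid side at z = 33), x across. At the start it stands on end on the tray floor: +y up (top 101 mm above the worktop), lid facing the tray's open end and the robot, base facing the end wall; on the channel's centre line within 3 mm, within 0.08 rad of square
- box_centre (a point): middle of the standing box's volume; 52.5 mm above the worktop while it stands (then 32 to 52 mm short of the tray's origin), 20.5 mm when it lies in the tray. Pushed near its top on the lid side the box tips about its far lower edge rather than slides, and goes over by itself about 20 degrees past upright
- box_top_end (a point): centre of the box's end face that is on top at the start and goes against the end wall at the end (box y = 48.5 mm); after tipping it lies 20 to 50 mm short of the wall
- docked_box: the other slide box, grey, same size, already lying docked at the end wall of tray_b; origin at the centre of its underside. To be left alone
- vial_1: small screw-cap vial, 25 mm wide, 46 mm high, standing on the worktop on the right of tray_a; origin at the centre of its underside. To be left alone
- vial_2: small screw-cap vial like vial_1, standing on the right of tray_b; origin at the centre of its underside. To be left alone
- bottle: screw-cap bottle, 56 mm wide, 105 mm high, standing on the worktop at the right; origin at the centre of its underside. To be left alone
There are look-alikes about, which are no part of the job. Leave any orange look-alike of the standing_box alone. What is shaped like the tray_a but turquoise is not meant.

How it is judged (in metres and radians):
On the way, in this order (a step that is already met when the one before it is completed fails the run):
1. the box has been tipped over and lies flat on its base in the channel, lid up, not yet home (angle between standing_box's own z axis and vertical below 0.12 rad and height (world z) of box_centre below 0.027 m and angle between the y axis of standing_box and the x axis of tray_a, either way round below 0.15 rad and y of box_centre in the frame of tray_a between -0.016 and 0.016 m and x of box_top_end in the frame of tray_a below 0.095 m), for 0.2 s.
2. the box has been pushed home against the end wall (angle between standing_box's own z axis and vertical below 0.12 rad and height (world z) of box_centre below 0.027 m and angle between the y axis of standing_box and the x axis of tray_a, either way round below 0.15 rad and y of box_centre in the frame of tray_a between -0.016 and 0.016 m and x of box_top_end in the frame of tray_a above 0.099 m), for 0.2 s.
At the end, for the whole second after the job is handed in: The box lies flat on its base, lid up (within 0.12 rad), inside the channel of tray_a along its length (within 0.15 rad, centre within 16 mm of the channel's centre line), its leading end within 6 mm of the end wall, at rest (all of step 2 and linear speed of standing_box below 0.02 m/s); the robot touches nothing.
It fails at once if the box is lifted: its middle rises more than 15 mm above where it stood upright (height (world z) of box_centre above 0.068 m).
It fails at once if the lying box is lifted or carried: its middle rises above 45 mm while it is level (angle between standing_box's own z axis and vertical below 0.3 rad and height (world z) of box_centre above 0.045 m).
It fails at once if the docked box, a vial or the bottle is moved more than 15 mm (distance of any of docked_box, vial_1, vial_2, bottle from where it was at the start of the episode above 0.015 m).
It fails at once if the docked box, a vial or the bottle is tipped (angle between any of docked_box, vial_1, vial_2, bottle's own z axis and vertical above 0.3 rad).
It also fails if it takes over 40 s, if anything falls off the work surface, if the arm or the gripper's body presses on something with over 40 N, if the wrist force passes 120 N, or if a joint passes its speed limit or range.

## Working session

There is one attempt and no reset: what is moved stays moved. The work goes in short steps, Python scripts to look and compute and a tool call to move; the robot and the scene stay as the last step left them, time stands still between calls to the robot, and variables do not carry over. Pictures are saved under pics/ and viewed, at most 10 in all, crops included, and the job is handed in when it is done.

Besides the shell and the picture viewer there is one more tool, called as name([rows], argument=value, ...), one row to a line, values as JSON. carry_out: Moves the arm, as the interface text tells. Its arguments: {"type":"object","properties":{"commands":{"type":"array","items":{"type":"object","properties":{"jaw":{"type":"number"},"translation":{"type":"array","items":{"type":"number"}},"spin":{"type":"number"}}}},"squeeze":{"type":"number"}},"required":["commands"]}

```bash
mkdir -p pics; ls; cat > h.py <<'E'
import numpy as np, cv2
from bench import r
def ray(p,xy):
    u=cv2.undistortPoints(np.array([[xy]],float),np.array(p["K"]),np.array(p["dist_coeffs"]))[0,0]
    T=np.array(p["extrinsics"]); return T[:3,3],T[:3,:3]@np.array([u[0],u[1],1.])
def atz(p,xy,z):
    o,d=ray(p,xy); return o+d*(z-o[2])/d[2]
def tri(rs):
    A=0;b=0
    for o,d in rs:
        d=d/np.linalg.norm(d);M=np.eye(3)-np.outer(d,d);A=A+M;b=b+M@o
    return np.linalg.solve(A,b)
def proj(p,P):
    T=np.linalg.inv(np.array(p["extrinsics"]))
    return cv2.projectPoints(np.array(P,float).reshape(-1,3),cv2.Rodrigues(T[:3,:3])[0],T[:3,3],np.array(p["K"]),np.array(p["dist_coeffs"]))[0].reshape(-1,2)
E
python3 - <<'E'
from h import *
np.set_printoptions(precision=1,suppress=True)
s=r.sense();print(s["time"],s["tool_pos"],s["tcp_rot"],s["finger_gap"])
for n in("side","top"):
    p=r.snapshot(n);cv2.imwrite(f"pics/{n}0.png",p["pixels"]);print(n,np.array(p["extrinsics"]))
    for t,z in(("tray_a",0),("tray_a_stop",20.5),("standing_box",52),("box_centre",52.5),("box_top_end",101),("vial_1",0),("bottle",0)):
        for d in r.landmark_of(p,t): print(t,np.round(d["xy"],1),round(d["score"],2),atz(p,d["xy"],z))
E
```

```text
pics
0.0 [ 235.6 -551.2  230.2] [-179.9   -0.    23.1] 85.46033291795324
side [[   1.    -0.     0.1  467.2]
 [  -0.1   -0.5    0.9 -954.5]
 [   0.    -0.9   -0.5  498.7]
 [   0.     0.     0.     1. ]]
tray_a [307.7 211. ] 0.83 [562.4  43.8   0. ]
tray_a [290.5 279.5] 0.82 [ 504.9 -231.     0. ]
tray_a [254.2 362. ] 0.81 [ 439.6 -434.5    0. ]
tray_a_stop [320.7 332.1] 0.86 [ 539.4 -403.2   20.5]
tray_a_stop [343.6 260.7] 0.56 [ 605.3 -209.1   20.5]
tray_a_stop [331.  296.9] 0.35 [ 566.7 -317.8   20.5]
standing_box [278.9 258.7] 0.84 [ 485. -241.   52.]
standing_box [281.9 233.1] 0.6 [ 494.6 -149.9   52. ]
box_centre [271.8 258.6] 0.88 [ 472.7 -240.3   52.5]
box_top_end [283.8 205.8] 0.79 [ 500.3 -132.5  101. ]
box_top_end [266.3 232.9] 0.72 [ 465.3 -235.   101. ]
vial_1 [314.3 227.6] 0.6 [569.  -38.1   0. ]
vial_1 [328.1 296.3] 0.56 [ 566.2 -288.2    0. ]
vial_1 [277.6 256. ] 0.49 [ 485.  -147.8    0. ]
bottle [393.9 363.4] 0.82 [ 639.7 -458.3    0. ]
top [[   0.    -1.     0.1  419.1]
 [  -1.    -0.    -0.  -188.2]
 [   0.    -0.1   -1.  1064.8]
 [   0.     0.     0.     1. ]]
tray_a [445.2 315.8] 0.97 [ 440.5 -432.7    0. ]
tray_a [202.2 249.1] 0.87 [558.4  28.7   0. ]
tray_a [338.4 281.1] 0.69 [ 502.9 -230.3    0. ]
tray_a_stop [328.6 222. ] 0.98 [ 611.3 -209.6   20.5]
tray_a_stop [428.9 263.9] 0.6 [ 536.1 -397.7   20.5]
standing_box [282.1 285.2] 0.58 [ 489.6 -128.    52. ]
box_centre [275.1 281.9] 0.81 [ 495.2 -115.4   52.5]
box_centre [340.7 299.1] 0.62 [ 466.7 -232.8   52.5]
box_top_end [344.5 298.1] 0.83 [ 466.2 -237.   101. ]
box_top_end [270.6 278.8] 0.73 [ 496.6 -111.1  101. ]
vial_1 [366.4 245.3] 0.68 [ 571.7 -282.4    0. ]
vial_1 [236.3 237.1] 0.53 [582.6 -35.5   0. ]
bottle [460.5 212.5] 0.74 [ 639.4 -464.8    0. ]
```

View pics/side0.png

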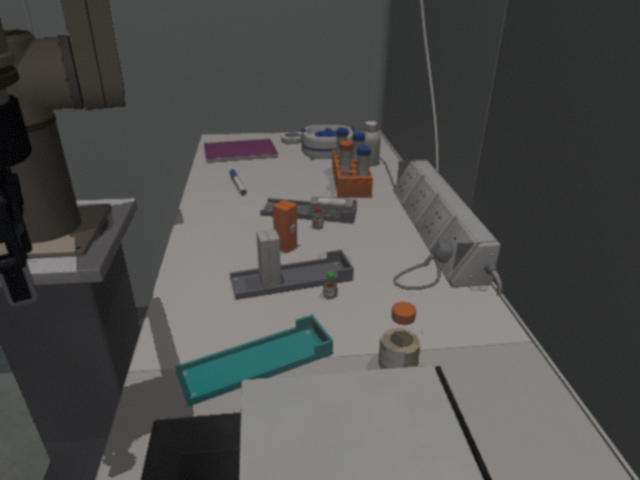

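View pics/top0.png

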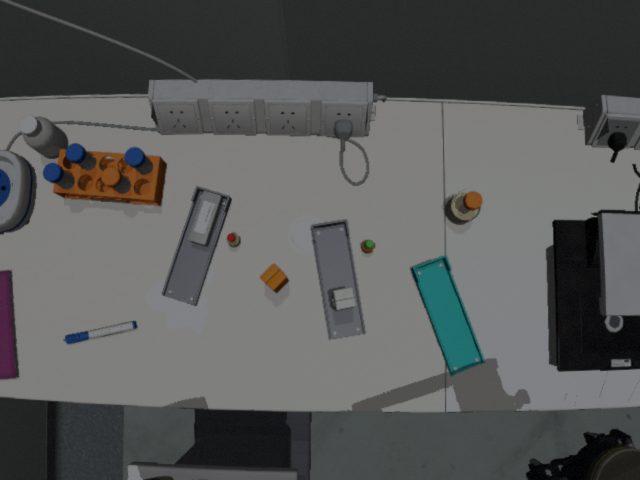

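The side picture shows tray_a in the middle, with the white box standing at (270,258). The turquoise tray is in front and the orange look-alike is at (286,225). In the top picture, tray_a's rim corners are near (312,226), (346,221), (331,338) and (364,333), and vial_1 is at (368,246).

carry_out([
  {"jaw": 0,"translation": [0,0,0],"spin": 0.1},
  {"jaw": 0,"translation": [0,0,0],"spin": 0.1},
  {"jaw": 0,"translation": [0.022,-0.026,0],"spin": 0},
  {"jaw": 0,"translation": [0.022,-0.026,0],"spin": 0},
  {"jaw": 0,"translation": [0.022,-0.026,0],"spin": 0},
  {"jaw": 0,"translation": [0.022,-0.026,0],"spin": 0},
  {"jaw": 0,"translation": [0.022,-0.026,0],"spin": 0},
  {"jaw": 0,"translation": [0.022,-0.026,0],"spin": 0},
], squeeze=20)

```text
time: 1.47
tool_pos: [333.9, -370.8, 231.4]
tcp_rot: [180.0, -0.0, 11.7]
ft_force: [-0.3, 0.3, 0.5]
finger_gap: -0.2
grip_force: 0.0
```

```bash
python3 - <<'E'
from h import *
np.set_printoptions(precision=1,suppress=True)
s=r.sense();print(s["time"],s["tool_pos"],s["tcp_rot"],s["finger_gap"])
top=cv2.imread("pics/top0.png");p=r.snapshot("top")
for a in ([(312,226),28],[(346,221),28],[(331,338),14],[(364,333),14]): print(a,atz(p,*a))
rs={}
for n in("side","top"):
  p=r.snapshot(n)
  for t in("tray_a","tray_a_stop","box_centre","box_top_end"):
    for d in r.landmark_of(p,t):
      z={"tray_a":0,"tray_a_stop":20.5,"box_centre":52.5,"box_top_end":101}[t]
      P=atz(p,d["xy"],z)
      if -270<P[1]<-190: print(n,t,round(d["score"],2),P);rs.setdefault(t,[]).append(ray(p,d["xy"]))
for t in rs: 
  if len(rs[t])==2: print(t,tri(rs[t]))
E
```

```text
1.4667 [ 333.9 -370.8  231.4] [180.   -0.   11.7] -0.2165460421857284
[(312, 226), 28] [ 601.8 -178.9   28. ]
[(346, 221), 28] [ 612.5 -241.7   28. ]
[(331, 338), 14] [ 396.9 -217.7   14. ]
[(364, 333), 14] [ 406.9 -278.2   14. ]
side tray_a 0.91 [ 506.  -232.1    0. ]
side tray_a_stop 0.69 [ 611.4 -212.8   20.5]
side box_centre 0.77 [ 466.  -241.    52.5]
side box_top_end 0.73 [ 464.1 -222.8  101. ]
top tray_a 0.76 [ 503.2 -229.9    0. ]
top tray_a_stop 0.84 [ 609.7 -204.6   20.5]
top tray_a_stop 0.72 [ 502.7 -230.    20.5]
top box_centre 0.82 [ 466.7 -231.5   52.5]
top box_top_end 0.62 [ 470.5 -236.   101. ]
tray_a [ 504.7 -230.    -1.6]
box_centre [ 466.5 -231.8   46.8]
box_top_end [ 467.1 -235.7  108.2]
```

carry_out([
  {"jaw": 0,"translation": [0,0,0],"spin": 0.016},
  {"jaw": 0,"translation": [0.0246,-0.0268,0],"spin": 0},
  {"jaw": 0,"translation": [0.0246,-0.0268,0],"spin": 0},
  {"jaw": 0,"translation": [0.0246,-0.0268,0],"spin": 0},
  {"jaw": 0,"translation": [0.0246,-0.0268,0],"spin": 0},
  {"jaw": 0,"translation": [0,0,0.037],"spin": 0},
  {"jaw": 0,"translation": [0,0,0.037],"spin": 0},
  {"jaw": 0,"translation": [0,0,0.037],"spin": 0},
])

```text
time: 2.68
tool_pos: [411.1, -248.4, 119.9]
tcp_rot: [179.9, -0.1, 10.8]
ft_force: [0.4, 0.2, -0.7]
finger_gap: 0.1
grip_force: 0.0
```

carry_out([
  {"jaw": 0,"translation": [0,0,0.02],"spin": 0},
  {"jaw": 0,"translation": [0,0,0.02],"spin": 0},
  {"jaw": 0,"translation": [0,0,0],"spin": 0},
  {"jaw": 0,"translation": [0,0,0],"spin": 0},
  {"jaw": 0,"translation": [0,0,0],"spin": 0},
  {"jaw": 0,"translation": [0,0,0],"spin": 0},
  {"jaw": 0,"translation": [0,0,0],"spin": 0},
  {"jaw": 0,"translation": [0,0,0],"spin": 0},
])

```text
time: 3.35
tool_pos: [410.9, -249.2, 81.7]
tcp_rot: [179.9, -0.1, 10.8]
ft_force: [0.2, 0.4, -0.8]
finger_gap: 0.0
grip_force: 0.0
```

```bash
python3 - <<'E'
from h import *
s=r.sense();print(s["time"],s["tool_pos"],s["tcp_rot"])
ps=[r.snapshot(n)["pixels"] for n in("side","top")]
a=cv2.resize(ps[0][180:330,180:380],(800,600),interpolation=2)[:, :]
b=cv2.resize(ps[1][200:350,280:480],(800,600),interpolation=2)
cv2.imwrite("pics/c1.png",cv2.resize(np.vstack([a,b]),(400,600)))
E
```

```text
3.35 [ 410.92849145 -249.23472457   81.70697435] [ 1.79897901e+02 -9.12914382e-02  1.07514292e+01]
```

View pics/c1.png

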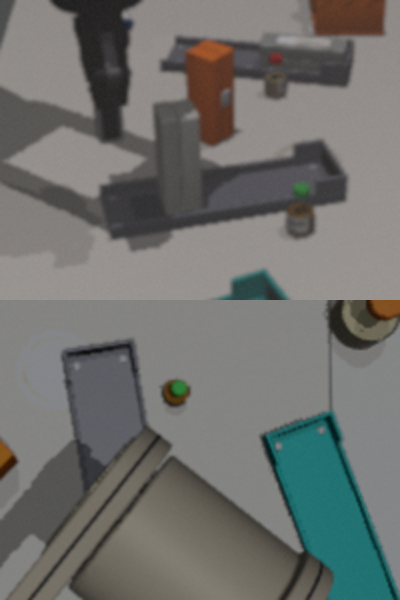

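The fingers hang behind the box's lid side, at crop (108,135), and the box stands upright at (178,155).

carry_out([
  {"jaw": 0,"translation": [0.006,0,0],"spin": 0},
  {"jaw": 0,"translation": [0.006,0,0],"spin": 0},
  {"jaw": 0,"translation": [0.006,0,0],"spin": 0},
  {"jaw": 0,"translation": [0.006,0,0],"spin": 0},
  {"jaw": 0,"translation": [0.004,0,0],"spin": 0},
  {"jaw": 0,"translation": [0.004,0,0],"spin": 0},
  {"jaw": 0,"translation": [0.004,0,0],"spin": 0},
  {"jaw": 0,"translation": [0.004,0,0],"spin": 0},
])

```text
time: 4.12
tool_pos: [449.7, -241.0, 80.2]
tcp_rot: [-180.0, 0.0, 10.8]
ft_force: [0.7, -0.3, -0.4]
finger_gap: -0.1
grip_force: 0.1
```

```bash
python3 - <<'E'
from h import *
s=r.sense();print(s["time"],s["tool_pos"],s["ft_force"])
p=r.snapshot("side")["pixels"]
cv2.imwrite("pics/c2.png",cv2.resize(p[180:330,180:380],(600,450),interpolation=2))
E
```

```text
4.1167 [ 449.74013138 -240.9522555    80.15294352] [ 0.72901979 -0.33681395 -0.42588814]
```

View pics/c2.png

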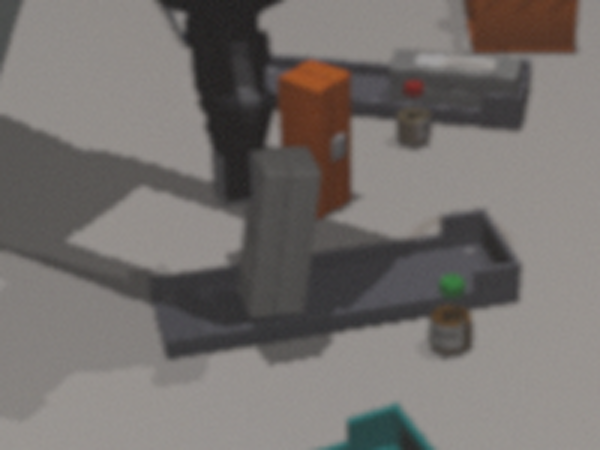

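The fingers touch the box's upper lid side at (245,175), and the box is just starting to lean forward. I'll keep pushing.

carry_out([
  {"jaw": 0,"translation": [0.004,0,0],"spin": 0},
  {"jaw": 0,"translation": [0.004,0,0],"spin": 0},
  {"jaw": 0,"translation": [0.004,0,0],"spin": 0},
  {"jaw": 0,"translation": [0.004,0,0],"spin": 0},
  {"jaw": 0,"translation": [0.004,0,0],"spin": 0},
  {"jaw": 0,"translation": [0.004,0,0],"spin": 0},
  {"jaw": 0,"translation": [0.004,0,0],"spin": 0},
  {"jaw": 0,"translation": [0.002,0,0],"spin": 0},
])

```text
time: 4.83
tool_pos: [479.5, -235.4, 80.3]
tcp_rot: [180.0, -0.0, 10.8]
ft_force: [0.3, 0.2, 0.0]
finger_gap: 0.1
grip_force: 0.0
```

```bash
python3 - <<'E'
from h import *
s=r.sense();print(s["time"],s["tool_pos"],s["ft_force"])
p=r.snapshot("side")["pixels"]
cv2.imwrite("pics/c3.png",cv2.resize(p[180:330,180:380],(600,450),interpolation=2))
E
```

```text
4.8333 [ 479.47329157 -235.38217454   80.33364516] [2.68105717e-01 1.64968192e-01 1.22583756e-04]
```

View pics/c3.png

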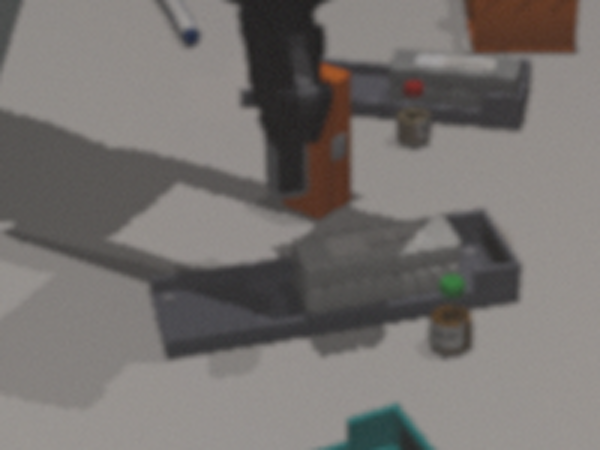

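The box has fallen forward and lies lid up in the channel, with its tail near (305,290) and its leading end short of the wall near (455,245). Next I back off, go down and measure it.

carry_out([
  {"jaw": 0,"translation": [-0.02,0,0],"spin": 0},
  {"jaw": 0,"translation": [-0.02,0,0],"spin": 0},
  {"jaw": 0,"translation": [-0.01,0,0.01],"spin": 0},
  {"jaw": 0,"translation": [0,0,0.02],"spin": 0},
  {"jaw": 0,"translation": [0,0,0.02],"spin": 0},
  {"jaw": 0,"translation": [0,0,0.008],"spin": 0},
  {"jaw": 0,"translation": [0,0,0],"spin": 0},
  {"jaw": 0,"translation": [0,0,0],"spin": 0},
])

```text
time: 5.55
tool_pos: [429.6, -244.6, 22.3]
tcp_rot: [-180.0, 0.0, 10.8]
ft_force: [0.4, -0.0, 0.4]
finger_gap: 0.1
grip_force: 0.0
```

```bash
cat > m.py <<'E'
from h import *
np.set_printoptions(precision=1,suppress=True)
yaw=np.radians(10.8);ex=np.array([np.cos(yaw),np.sin(yaw)]);ey=np.array([-ex[1],ex[0]]);O=np.array([504,-230.3])
def tf(P): q=np.array(P)[:2]-O; return np.array([q@ex,q@ey])
s=r.sense();print(s["time"],s["tool_pos"],s["ft_force"],"tool in tray",tf(s["tool_pos"]))
for n in("side","top"):
  p=r.snapshot(n)
  for t,z in(("box_centre",20.5),("box_top_end",20.5),("standing_box",4),("tray_a_stop",20.5)):
    for d in r.landmark_of(p,t):
      P=atz(p,d["xy"],z)
      if abs(tf(P)[1])<40: print(n,t,round(d["score"],2),tf(P))
  cv2.imwrite(f"pics/m_{n}.png",p["pixels"])
E
python3 m.py
```

```text
5.55 [ 429.6 -244.6   22.3] [ 0.4 -0.   0.4] tool in tray [-75.8  -0.1]
side box_centre 0.67 [30.2 -0.4]
side box_top_end 0.73 [79.3 10. ]
side standing_box 0.76 [30.8  8.2]
side tray_a_stop 0.62 [104.1  -3.4]
top box_centre 0.89 [27.5  5.8]
top box_top_end 0.94 [81.   2.7]
top standing_box 0.84 [25.  -1.3]
top tray_a_stop 0.59 [107.9   7. ]
```

carry_out([
  {"jaw": 0,"translation": [0.01,0,0],"spin": 0},
  {"jaw": 0,"translation": [0.01,0,0],"spin": 0},
  {"jaw": 0,"translation": [0.01,0,0],"spin": 0},
  {"jaw": 0,"translation": [0.006,0,0],"spin": 0},
  {"jaw": 0,"translation": [0.006,0,0],"spin": 0},
  {"jaw": 0,"translation": [0.006,0,0],"spin": 0},
  {"jaw": 0,"translation": [0.006,0,0],"spin": 0},
  {"jaw": 0,"translation": [0.006,0,0],"spin": 0},
])

```text
time: 6.72
tool_pos: [489.2, -233.4, 22.1]
tcp_rot: [-180.0, 0.0, 10.8]
ft_force: [-0.4, 0.9, 1.0]
finger_gap: 0.1
grip_force: 0.1
```

```bash
python3 m.py
```

```text
6.7167 [ 489.2 -233.4   22.1] [-0.4  0.9  1. ] tool in tray [-15.1  -0.3]
side box_centre 0.85 [49.7 -1.6]
side box_top_end 0.92 [90.2  9. ]
side tray_a_stop 0.97 [102.7  -1.9]
```

carry_out([
  {"jaw": 0,"translation": [0.002,0,0],"spin": 0},
  {"jaw": 0,"translation": [0.002,0,0],"spin": 0},
  {"jaw": 0,"translation": [0.002,0,0],"spin": 0},
  {"jaw": 0,"translation": [0.002,0,0],"spin": 0},
  {"jaw": 0,"translation": [0.001,0,0],"spin": 0},
  {"jaw": 0,"translation": [0,0,0],"spin": 0},
  {"jaw": 0,"translation": [0,0,0],"spin": 0},
  {"jaw": 0,"translation": [0,0,0],"spin": 0},
])

```text
time: 7.88
tool_pos: [497.6, -231.9, 22.3]
tcp_rot: [-180.0, 0.0, 10.8]
ft_force: [-0.6, -0.8, -0.1]
finger_gap: 0.1
grip_force: 0.0
```

carry_out([
  {"jaw": 0,"translation": [0.001,0,0],"spin": 0},
  {"jaw": 0,"translation": [0.001,0,0],"spin": 0},
  {"jaw": 0,"translation": [0.001,0,0],"spin": 0},
  {"jaw": 0,"translation": [0,0,0],"spin": 0},
  {"jaw": 0,"translation": [0,0,0],"spin": 0},
  {"jaw": 0,"translation": [0,0,0],"spin": 0},
  {"jaw": 0,"translation": [0,0,0],"spin": 0},
  {"jaw": 0,"translation": [0,0,0],"spin": 0},
])

```text
time: 8.55
tool_pos: [500.5, -231.4, 22.3]
tcp_rot: [180.0, -0.0, 10.8]
ft_force: [-0.7, -0.3, 0.7]
finger_gap: 0.4
grip_force: 0.0
```

carry_out([
  {"jaw": 0,"translation": [0.001,0,0],"spin": 0},
  {"jaw": 0,"translation": [0.001,0,0],"spin": 0},
  {"jaw": 0,"translation": [0.001,0,0],"spin": 0},
  {"jaw": 0,"translation": [0,0,0],"spin": 0},
  {"jaw": 0,"translation": [0,0,0],"spin": 0},
  {"jaw": 0,"translation": [0,0,0],"spin": 0},
  {"jaw": 0,"translation": [0,0,0],"spin": 0},
  {"jaw": 0,"translation": [0,0,0],"spin": 0},
])

```text
time: 9.22
tool_pos: [501.1, -231.2, 22.2]
tcp_rot: [-179.9, 0.3, 10.8]
ft_force: [-13.4, -2.0, 9.4]
finger_gap: 0.0
grip_force: 6.9
```

```bash
python3 m.py; python3 - <<'E'
import cv2
p=cv2.imread("pics/m_side.png");cv2.imwrite("pics/c4.png",cv2.resize(p[220:310,220:380],(800,450),interpolation=2))
E
```

```text
9.2167 [ 501.1 -231.2   22.2] [-13.4  -2.    9.4] tool in tray [-3.1 -0.4]
side box_centre 0.81 [58.2 -4.4]
side box_top_end 0.94 [99.2  0.6]
side standing_box 0.93 [54.6  4.7]
side tray_a_stop 0.58 [98.3 -4.2]
side tray_a_stop 0.36 [ -4.1 -24. ]
```

View pics/c4.png

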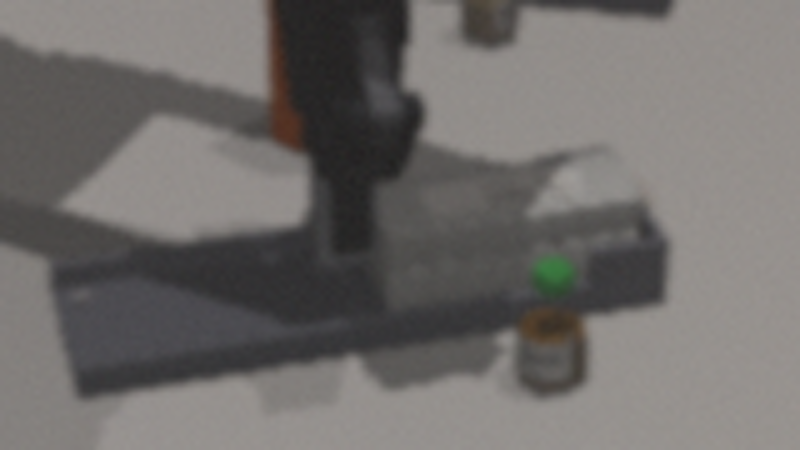

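The box's leading end sits against the end wall at about (645,210) in the crop. The 13 N reaction confirms it is home, so I back off and go up.

carry_out([
  {"jaw": 0,"translation": [-0.003,0,0],"spin": 0},
  {"jaw": 0,"translation": [-0.01,0,0],"spin": 0},
  {"jaw": 0,"translation": [-0.02,0,0],"spin": 0},
  {"jaw": 0,"translation": [-0.03,0,0],"spin": 0},
  {"jaw": 0,"translation": [-0.03,0,0],"spin": 0},
  {"jaw": 0,"translation": [0,0,-0.03],"spin": 0},
  {"jaw": 0,"translation": [0,0,-0.03],"spin": 0},
  {"jaw": 0,"translation": [0,0,-0.03],"spin": 0},
])

```text
time: 10.38
tool_pos: [410.4, -247.7, 112.5]
tcp_rot: [-179.9, 0.1, 10.7]
ft_force: [1.1, -0.6, 0.3]
finger_gap: -0.0
grip_force: 0.0
```

carry_out([
  {"jaw": 0,"translation": [-0.005,0.015,-0.03],"spin": 0},
  {"jaw": 0,"translation": [-0.01,0.02,-0.03],"spin": 0},
  {"jaw": 0,"translation": [-0.01,0.02,-0.03],"spin": 0},
  {"jaw": 0,"translation": [-0.02,0.03,0],"spin": 0},
  {"jaw": 0,"translation": [-0.02,0.03,0],"spin": 0},
  {"jaw": 0,"translation": [-0.02,0.03,0],"spin": 0},
  {"jaw": 0,"translation": [-0.02,0.03,0],"spin": 0},
  {"jaw": 0,"translation": [0,0,0],"spin": 0},
])

```text
time: 11.05
tool_pos: [338.3, -444.6, 202.2]
tcp_rot: [179.9, 0.1, 10.5]
ft_force: [1.2, -0.8, -0.3]
finger_gap: -0.3
grip_force: 0.0
```

```bash
python3 m.py; python3 - <<'E'
import cv2,numpy as np
p=cv2.imread("pics/m_side.png");q=cv2.imread("pics/m_top.png")
cv2.imwrite("pics/c5.png",np.vstack([cv2.resize(p[230:300,220:380],(640,280),interpolation=2),cv2.resize(q[205:285,270:430],(640,320),interpolation=2)]))
E
```

```text
11.05 [ 338.3 -444.6  202.2] [ 1.2 -0.8 -0.3] tool in tray [-203.  -179.4]
side box_centre 0.66 [56.2  0.7]
side box_top_end 0.86 [103.6   1.1]
side box_top_end 0.53 [ -9.3 -33.1]
side standing_box 0.71 [59.4  4.7]
top box_centre 0.6 [58.5  7.9]
top standing_box 0.97 [53.3  1.7]
top tray_a_stop 0.95 [107.8   3.1]
```

View pics/c5.png

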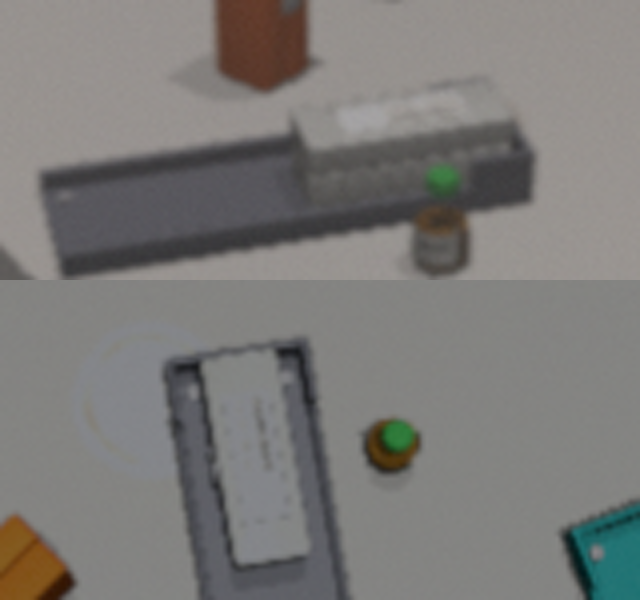

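The box lies flat and straight, and its top end at crop (240,352) is against the end wall. The vial hasn't moved.

```bash
python3 -c "
from bench import r
print(r.hand_in())"
```

```text
the job is handed in; nothing more can be done
None
```

The box was pushed over onto its base, slid home against tray_a's end wall (confirmed by a 13 N reaction and the final pictures), and the job was handed in at about 11 s; the hand-in returned no verdict.

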